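Lay the mounted-seed plate under the ring lamp

TASK

Pick up the glass seed plate from its rest by the edges only - never touch the glass faces - and lay it gently, without dropping it, flat, centred and square between the two end stops of the viewing stage under the ring lamp, without bumping the lamp, and let go. Then press the green lamp switch fully down and let it come up again, leaving the plate lying on the stage. Leave the seed pan, jar and dish of grain where they are.

Things in the scene. Friction and masses are not known exactly. Their poses are not given: they have to be found in the camera images.
- plate: Wheat grains mounted in a glass pane with a thin dark blue frame: 84 (its x) x 54 (its y) x 6 mm, 65 to 115 g, same either way round. Origin: centre of the underside; z up out of the face. Starts lying level and loose on the rest. Grip it across the 54 mm width, on the outer sides of its long edges, midway along.
- plate_glass: The glass pane of the plate, 72 x 48 x 6 mm, flush with the frame (which is 3 mm wide on the long sides, 6 mm at the ends); moves with the plate, same origin and axes. Must not be touched by fingers or arm.
- rest: Aluminium rest, fixed: base 100 (x) x 80 (y) x 10 mm, two cross rails 40 mm wide (y), 10 mm thick, at x = +-33 mm, tops 50 mm above the bench. The plate lies on them within 4 mm and 0.08 rad of centred, length along x, overhanging 7 mm on each long side; 40 mm free below it. Origin: centre of the underside.
- stand: White viewing stand, fixed: base 110 mm wide (y), 12 mm thick, from x = -140 to +220 mm. Origin: on the bench under the stage centre. Its -x end, with the switch, points roughly to world +y (the robot's left); at x = +190 mm the lamp's gooseneck rises (215 mm high) and bends over to the lamp head. A light panel, 46 mm wide, top 22 mm above the bench, lies under the stage.
- stage (a point): Where the plate's underside centre belongs: stage centre, level with its ledge tops, 50 mm above the bench; axes as the stand's, plate length along x. Grey ledges 44 mm wide (y), at x = +-34 to +-46 mm, carry the plate's ends; blue stops beyond, 5 mm higher, 92 mm apart, leave 4 mm at each end. Plate sides overhang 5 mm; 28 mm free below.
- lamp_head: White level ring of 18 mm tube, outer 128, inner 92 mm. Origin: its centre, 205 mm above the bench, 45 mm past the stage centre in the stand's +x; underside 140 mm over the laid plate. No room for an upright gripper over the stage: come in leaning about 40 degrees, wrist back towards the stand's -x, having gripped the plate at that same lean.
- switch (a joint): Green push switch on the stand: 0 when up, 0.006 m when fully down; springs back; takes about 5 N to push fully down.
- switch_top (a point): Centre of the top of the green switch cap (28 mm diameter), on the stand 110 mm in front (-x) of the stage centre; pressed straight down.
- pan: Bystander: round aluminium seed pan, 150 mm diameter, 45 mm high, loose. Origin: centre of the underside.
- jar: Bystander: amber sample jar, 60 mm diameter, 95 mm high, loose. Origin: centre of the underside.
- dish: Bystander: shallow closed dish of grain, 78 mm diameter, 18 mm high, loose. Origin: centre of the underside.
Mind the look-alikes: they are no part of the job. Of the things shaped like the plate, the glass one is meant. Leave any black look-alike of the rest alone.

How it is judged:
On the way, in this order (a step that is already met when the one before it is completed fails the run):
1. the plate is lifted clear of the rest in the fingers, by its edges (z of plate in the frame of rest above 0.07 m and contact force between the fingers and plate above 1 N), for 0.2 s.
2. the plate lies flat, centred and square on the stage, let go (x of plate in the frame of stage between -0.006 and 0.006 m and y of plate in the frame of stage between -0.006 and 0.006 m and z of plate in the frame of stage between -0.0025 and 0.0025 m and angle between the x axis of plate and the x axis of stage, either way round below 0.1 rad and angle between plate's own z axis and vertical below 0.03 rad and linear speed of plate below 0.02 m/s and contact force between the fingers and plate below 0.1 N), for 0.3 s.
3. the green switch is pressed fully down (value of joint switch above 0.0045 m), for 0.05 s.
At the end, for the whole second after the job is handed in: The released plate rests on the ledges: centre within 6 mm of the stage centre along and across, underside within 2.5 mm of the ledge tops, level within 0.03 rad, square within 0.10 rad; after that the switch was pressed (over 4.5 mm) and is up again (under 1.5 mm) (all of step 2 and value of joint switch below 0.0015 m); the robot touches nothing.
It fails at once if the robot touches the glass pane of the plate (contact force between any of the fingers, the arm and plate_glass above 0.5 N).
It fails at once if the plate is let fall (free of the fingers and faster than 0.5 m/s, about 13 mm of fall) (linear speed of plate above 0.5 m/s and contact force between the fingers and plate below 0.1 N).
It fails at once if the ring lamp head is bumped (over 2 N) (contact force between lamp_head and anything else above 2 N).
It fails at once if the seed pan, jar or dish of grain is shifted more than 25 mm or tipped (distance of any of pan, jar, dish from where it was at the start of the episode above 0.025 m or angle between any of pan, jar, dish's own z axis and vertical above 0.3 rad).
It also fails if it takes over 45 s, if anything falls off the work surface, if the arm or the gripper's body presses on something with over 40 N, if the wrist force passes 120 N, or if a joint passes its speed limit or range.

ROBOT

A 6-joint arm with a two-finger parallel gripper is mounted at the origin on the work surface. World frame = base frame: x ahead of the robot, y to its left, z up, the work surface at z = 0. Lengths are in m, angles in rad, forces in N, time in s.
With the tool pointing down it reaches from about 0.35 to 1 m from the base axis. Payload 7.1 kg.
Tool frame: the origin (TCP) lies between the finger pads; the fingertips stand 22 mm ahead of it and the grasp point (between the pads) lies 3 mm ahead of it; x points along the fingers, y is the direction in which the jaws open and shut, and the axes are right-handed (so a half turn about x gives the same grasp; the last joint's range is limited). The gripper opens to 85 mm and grips with 20 to 120 N. Pads are 22 mm wide; open, the fingers measure 114 mm over their backs; the gripper's body (76 mm by 85 mm) begins 54 mm behind the grasp point. The pads swing forward as they close: fully open they stand 13 mm farther back than shut.
Start: joints at [1.326, 0.423, 1.63, -0, 1.089, -0.019], TCP at [0.14, 0.609, 0.253] pointing down, gripper open.
Joint ranges: [-3, 3], [-0.9, 2.11], [0.09, 2.58], [-1.31, 4.45], [0.11, 2.69], [-2.54, 2.54]. Speed limits (rad/s): [2.39, 2.39, 3.01, 3.14, 3.14, 3.14].

INTERFACE

Orientations are given as a rotation vector (axis times angle).
In Python, from rig import manip gives the robot as it stands. The module is installed in compiled form; this text tells all that it offers. Calls block until the motion is done:
- manip.move_to(position, orientation): joint-space move of the TCP to a pose.
- manip.servo_line(position, orientation=None, rate=0.15): straight line of the TCP; orientation=None keeps the orientation; rate is the mean speed in m/s.
- manip.set_joints(angles): joint-space move.
- manip.command_gripper(opening, f_grip=None): finger opening in m; f_grip is the grip in N (None keeps the last); returns when the fingers have stopped.
- manip.hold(seconds).
- manip.solve_ik(position, orientation): joint angles nearest the present ones, or None.
- manip.camera(name): name is "scene" or "top" or "wrist"; returns a dict with "image" (480x640x3 uint8, red, green, blue), "fx", "fy", "cx", "cy" (pixels), "cam_to_world" (4x4, takes a point from camera to world coordinates); the wrist camera has in their place "mount" (4x4, takes a point from camera to tool coordinates, whose origin is the TCP and whose axes are the tool frame's). Camera axes: x right, y down, z forward; pixel columns grow to the right and rows downward; lengths in m; the calibration is good to about 2 mm. A picture is of the moment at which its call begins: read the wrist's pose just before it. There is no depth.
A pose or a line that the arm cannot do raises manip.IKError and nothing moves.
- manip.sign_off(): hands the job in, once; it reports no verdict.
Readings, each from a call of its own:
- manip.get_time(): time.
- manip.get_joint_positions(): joint angles.
- manip.get_joint_vel(): joint speeds.
- manip.get_tau(): joint torques, N m.
- manip.get_position(): TCP position.
- manip.get_ee_rot(): TCP orientation.
- manip.get_contact_force(): force on the tool from outside, world axes, zero at the start.
- manip.get_torque(): the same for the moment, N m.
- manip.get_width(): finger opening in m.
Only numpy, scipy, OpenCV 4.12 (cv2) and the standard library are available. Lean on these libraries where they do the work, as an engineer would, in place of code of your own. Each camera call takes 0.05 s, during which the arm holds its last target.

## Working session

There is one attempt and no reset: what is moved stays moved. The work goes in short steps, each a Python script; the robot and the scene stay as the last script left them, time stands still between calls to the robot, and variables do not carry over. Pictures are saved under pics/ and viewed, and the job is handed in when it is done.

```bash
mkdir -p pics; cat > h.py <<'E'
import numpy as np, cv2
from rig import manip
from scipy.spatial.transform import Rotation as R
def save(n,im): cv2.imwrite(f'pics/{n}.png',im[:,:,::-1])
def ray(c,u,v,T=None):
    T=np.array(c['cam_to_world']) if T is None else T
    d=T[:3,:3]@np.array([(u-c['cx'])/c['fx'],(v-c['cy'])/c['fy'],1]); return T[:3,3],d
def onz(c,u,v,z,T=None):
    o,d=ray(c,u,v,T); return o+d*(z-o[2])/d[2]
def proj(c,p,T=None):
    T=np.array(c['cam_to_world']) if T is None else T
    q=T[:3,:3].T@(np.array(p)-T[:3,3]); return c['cx']+c['fx']*q[0]/q[2],c['cy']+c['fy']*q[1]/q[2]
E
python3 - <<'E'
from h import *
import pickle
for n in ['scene','top','wrist']:
    p=manip.get_position();r=manip.get_ee_rot()
    c=manip.camera(n); save(n+'0',c['image']); pickle.dump((c,p,r),open(n+'0.pkl','wb'))
    print(n,c['fx'],c['cx'],c['cy'],np.round(c.get('cam_to_world',c.get('mount')),3).tolist(),p,r)
print(manip.get_time())
E
```

```text
scene 469.96100981671407 313.4335362352514 245.71398248545802 [[0.611, 0.584, -0.535, 1.046], [0.792, -0.455, 0.407, -0.298], [-0.006, -0.672, -0.74, 0.772], [0.0, 0.0, 0.0, 1.0]] [0.1397634  0.60864387 0.25254217] [ 0.17602617  1.56371477 -0.17844861]
top 485.1454093520158 320.2067246006905 239.4092298758698 [[-0.006, -0.997, 0.076, 0.526], [-1.0, 0.007, 0.017, 0.058], [-0.018, -0.076, -0.997, 1.084], [0.0, 0.0, 0.0, 1.0]] [0.13976353 0.6086488  0.25254558] [ 0.17609397  1.56372252 -0.17848383]
wrist 357.6411773824887 316.67731641345983 242.76784760145858 [[0.002, -0.311, 0.95, -0.12], [1.0, 0.001, -0.001, 0.001], [-0.001, 0.95, 0.311, -0.08], [0.0, 0.0, 0.0, 1.0]] [0.13978067 0.60868913 0.25262953] [ 0.17619249  1.5637099  -0.17833766]
0.15
```

View pics/top0.png

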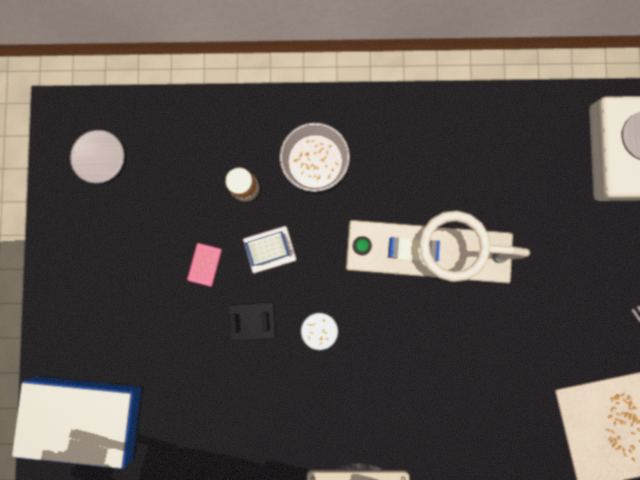

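View pics/scene0.png

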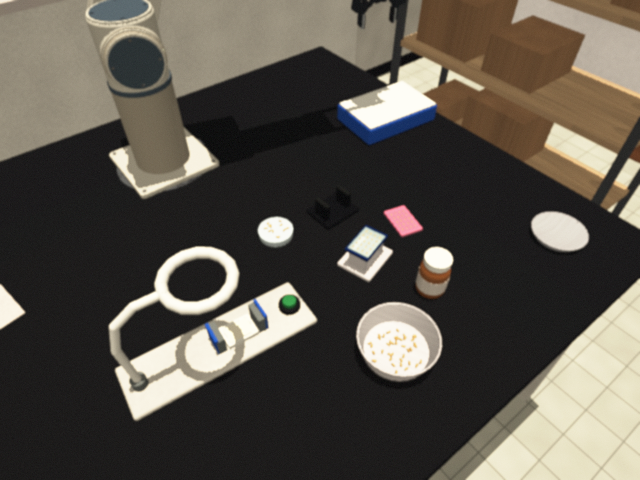

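View pics/wrist0.png

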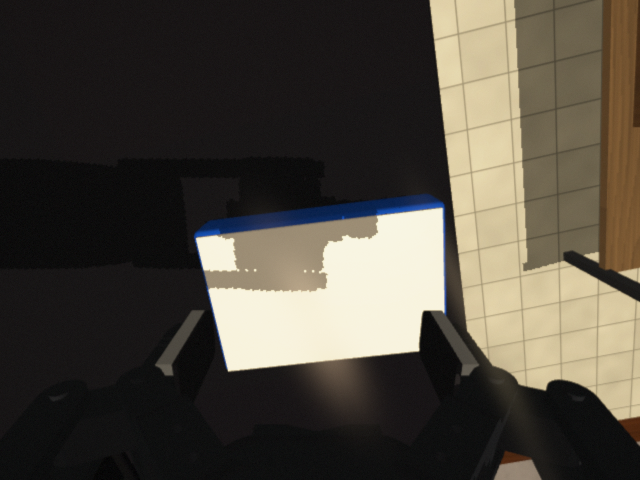

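Top view: white/aluminium rest carrying the blue-framed glass plate at (270,249). The look-alikes are the pink card (205,265) lying on the bench and the black empty rest (252,321). The stand runs along rows 222–282, with the switch at (362,245), blue stops at about (392,248) and (437,250), and the ring at (455,246). The dish is at (320,331), the pan at (315,157) and the jar at (240,181). The glass plate on the bright rest fits the description; next is a crop to confirm it.

```bash
python3 - <<'E'
from h import *
import pickle
c=pickle.load(open('top0.pkl','rb'))[0]; im=c['image']
a=cv2.resize(im[215:345,180:310],None,fx=3,fy=3,interpolation=cv2.INTER_CUBIC)
b=cv2.resize(im[205:295,340:530],None,fx=4,fy=4,interpolation=cv2.INTER_CUBIC)
save('c1',a);save('c2',b)
print(onz(c,270,249,.056),onz(c,362,245,.03),onz(c,455,246,.205),onz(c,392,248,.055),onz(c,437,250,.055))
s=pickle.load(open('scene0.pkl','rb'))[0]; im=s['image']
a=cv2.resize(im[215:290,320:420],None,fx=6,fy=6,interpolation=cv2.INTER_CUBIC);save('c3',a)
E
```

```text
[0.58431792 0.18270206 0.056     ] [ 0.59312262 -0.01459255  0.03      ] [ 0.57896064 -0.17034849  0.205     ] [ 0.58470769 -0.07629462  0.055     ] [ 0.57981081 -0.17119208  0.055     ]
```

View pics/c1.png

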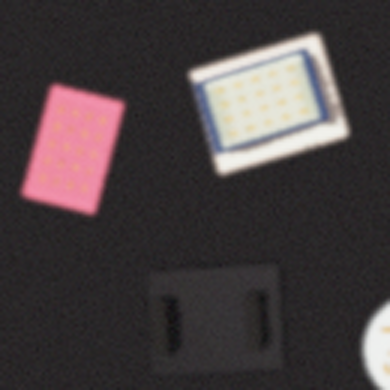

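View pics/c2.png

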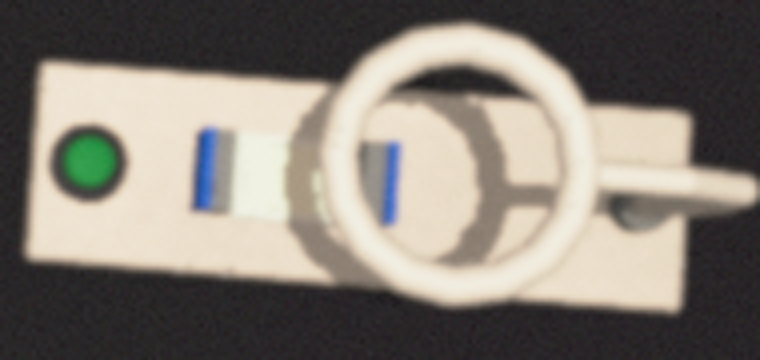

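View pics/c3.png

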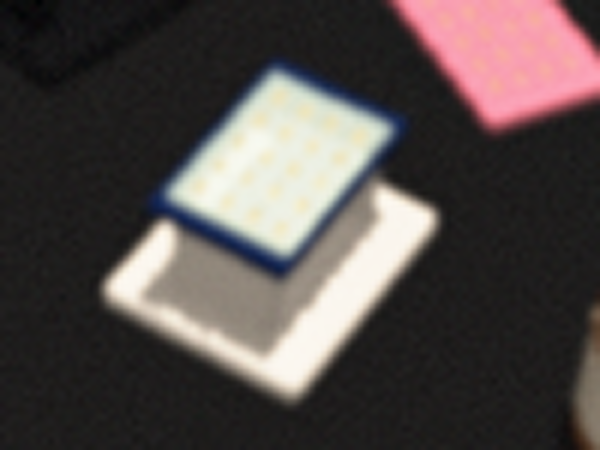

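The crop confirms it: the glass plate with dark blue frame lies on the bright rest, the pink card is opaque and on the bench, and the black rest is empty. Coarse distances fit too: switch to stage 110 mm, stage to lamp 46 mm. I'll take closer wrist views of the rest, then the stage.

```bash
cat >> h.py <<'E'
def pose(psi,lean):
    """psi: world heading of the plate/stand x axis; tool x leans towards it, tool y = plate y"""
    X=np.array([np.cos(psi),np.sin(psi),0]);Y=np.array([-np.sin(psi),np.cos(psi),0]);Z=np.array([0,0,1.])
    a=np.sin(lean)*X-np.cos(lean)*Z; b=np.cos(lean)*X+np.sin(lean)*Z
    return R.from_matrix(np.c_[a,Y,b])
def wT(c,p,r):
    T=np.eye(4);T[:3,:3]=R.from_rotvec(r).as_matrix();T[:3,3]=p; return T@np.array(c['mount'])
def wcam(n):
    import pickle
    p=manip.get_position();r=manip.get_ee_rot();c=manip.camera('wrist');save(n,c['image'])
    T=wT(c,p,r);pickle.dump((c,T),open(n+'.pkl','wb'));return c,T
E
python3 - <<'E'
from h import *
ps=-np.pi/2-.075; pp=-np.pi/2+.28
for n,p,q,l in [('view',[.585,.185,.2],pp,0),('pick',[.584,.183,.053],pp,40),('up',[.584,.183,.15],pp,40),('stage',[.583,-.124,.053],ps,40),('sview',[.59,-.024,.18],ps,20),('hi',[.583,-.024,.2],ps,40),('sw',[.593,-.0146,.06],ps,0)]:
    s=manip.solve_ik(p,pose(q,np.radians(l)).as_rotvec()); print(n,None if s is None else np.round(s,2))
try:
    manip.move_to([.585,.185,.2],pose(pp,0).as_rotvec()); wcam('w1')
except Exception as e: print(e)
try:
    manip.move_to([.59,-.024,.18],pose(ps,np.radians(20)).as_rotvec()); wcam('w2')
except Exception as e: print(e)
print(manip.get_time(),manip.get_position())
E
```

```text
view [0.29 0.47 1.69 0.   0.98 0.01]
pick [ 0.57  0.81  1.68 -0.79  1.05  0.84]
up [ 0.57  0.66  1.68 -0.74  1.16  0.72]
stage [ 0.07  0.78  1.78 -0.9   0.94  0.83]
sview [ 0.1   0.5   1.74 -0.41  1.    0.42]
hi [ 0.23  0.56  1.72 -0.71  1.21  0.69]
sw [-0.04  0.65  1.79 -0.    0.7   0.03]
3.3083 [ 0.59040201 -0.02283734  0.18027542]
```

View pics/w1.png

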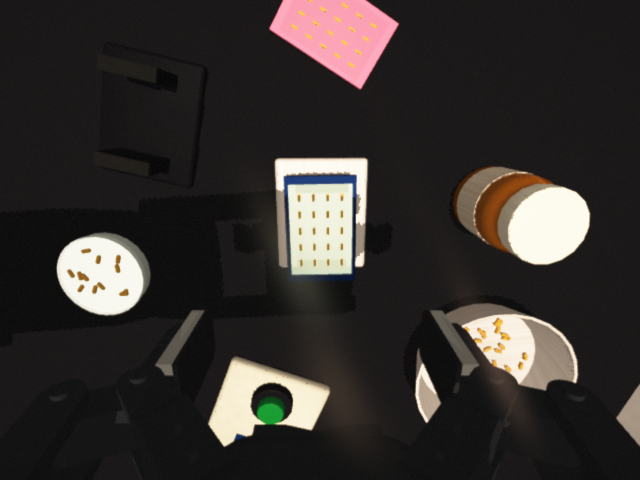

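View pics/w2.png

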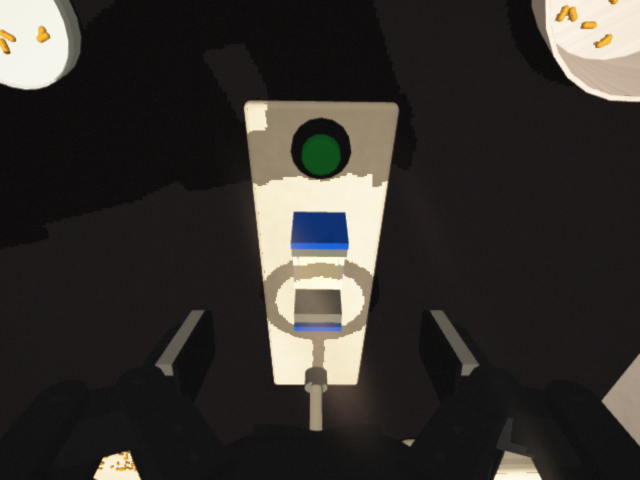

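w1 shows the plate at about (320,228), the pink card (335,40), the black rest (155,115) and the switch (270,403). w2 shows the switch (321,152), the -x stop (320,230) and the +x ledge and stop (318,312–330). Next are sub-pixel edges.

```bash
python3 - <<'E'
from h import *
import pickle
c,T=pickle.load(open('w1.pkl','rb'));im=c['image']
print('cam',T[:3,3])
h=cv2.cvtColor(im,cv2.COLOR_RGB2HSV)
m=((h[...,0]>105)&(h[...,0]<130)&(h[...,1]>130)&(h[...,2]>40)).astype(np.uint8)
m[:165]=0;m[290:]=0;m[:,:275]=0;m[:,375:]=0
cn=max(cv2.findContours(m,cv2.RETR_EXTERNAL,cv2.CHAIN_APPROX_NONE)[0],key=cv2.contourArea)
x,y,w,hh=cv2.boundingRect(cn);print(x,y,w,hh)
# world outline at z=.056
P=np.array([onz(c,u,v,.056,T)[:2] for u,v in cn[:,0]]).astype(np.float32)
r=cv2.minAreaRect(P*1000);print('plate rect mm',r)
a=cv2.resize(im[150:295,265:380],None,fx=4,fy=4,interpolation=cv2.INTER_CUBIC);save('w1c',a)
t=pickle.load(open('top0.pkl','rb'))[0];it=t['image']
h=cv2.cvtColor(it,cv2.COLOR_RGB2HSV)
m=((h[...,0]>100)&(h[...,0]<130)&(h[...,1]>90)&(h[...,2]>40)).astype(np.uint8)
mm=m.copy();mm[:,:240]=0;mm[:,305:]=0;mm[:220]=0;mm[285:]=0
pts=np.argwhere(mm)[:,::-1]
P=np.array([onz(t,u,v,.056)[:2] for u,v in pts]).astype(np.float32)*1000
print('top plate',cv2.minAreaRect(P))
c,T=pickle.load(open('w2.pkl','rb'));im=c['image']
print('cam',T[:3,3])
a=cv2.resize(im[195:345,255:385],None,fx=4,fy=4,interpolation=cv2.INTER_CUBIC);save('w2c',a)
for col in (310,320,330): 
  print(col,[(v,im[v,col].tolist()) for v in list(range(236,254))+list(range(284,334,1))] if col==320 else '')
h=cv2.cvtColor(im,cv2.COLOR_RGB2HSV)
g=((h[...,0]>50)&(h[...,0]<80)&(h[...,1]>120)).astype(np.uint8)
cn=max(cv2.findContours(g,cv2.RETR_EXTERNAL,cv2.CHAIN_APPROX_NONE)[0],key=cv2.contourArea);print('green',cv2.boundingRect(cn))
E
```

```text
cam [0.56272916 0.26352556 0.32049143]
285 175 71 106
plate rect mm ((586.779052734375, 190.32391357421875), (52.24874496459961, 83.8232192993164), 17.397083282470703)
top plate ((587.575439453125, 190.22604370117188), (35.74452209472656, 81.30793762207031), 13.66363525390625)
cam [0.59903188 0.09367272 0.26599909]
310 
320 [(236, [20, 52, 114]), (237, [20, 53, 114]), (238, [19, 52, 113]), (239, [19, 49, 111]), (240, [20, 49, 106]), (241, [20, 46, 105]), (242, [19, 52, 116]), (243, [29, 87, 189]), (244, [32, 100, 213]), (245, [32, 102, 215]), (246, [32, 102, 215]), (247, [35, 102, 214]), (248, [44, 104, 210]), (249, [100, 126, 171]), (250, [138, 141, 135]), (251, [147, 143, 123]), (252, [147, 144, 123]), (253, [148, 144, 123]), (284, [253, 251, 227]), (285, [253, 251, 230]), (286, [253, 250, 233]), (287, [253, 249, 233]), (288, [246, 237, 210]), (289, [179, 164, 137]), (290, [114, 104, 87]), (291, [106, 96, 80]), (292, [106, 97, 81]), (293, [106, 96, 80]), (294, [109, 98, 83]), (295, [110, 100, 83]), (296, [110, 99, 83]), (297, [110, 99, 83]), (298, [112, 100, 84]), (299, [112, 101, 84]), (300, [115, 104, 86]), (301, [114, 101, 85]), (302, [114, 101, 85]), (303, [116, 104, 86]), (304, [117, 105, 87]), (305, [119, 106, 89]), (306, [117, 104, 86]), (307, [117, 104, 87]), (308, [119, 107, 88]), (309, [120, 106, 89]), (310, [120, 106, 89]), (311, [120, 108, 90]), (312, [122, 107, 91]), (313, [126, 113, 95]), (314, [152, 141, 120]), (315, [165, 154, 131]), (316, [165, 154, 130]), (317, [165, 154, 130]), (318, [165, 153, 131]), (319, [166, 154, 131]), (320, [165, 154, 131]), (321, [164, 153, 132]), (322, [137, 132, 128]), (323, [113, 108, 125]), (324, [104, 99, 124]), (325, [103, 99, 126]), (326, [102, 101, 141]), (327, [104, 118, 187]), (328, [105, 124, 202]), (329, [106, 124, 205]), (330, [111, 126, 199]), (331, [151, 139, 153]), (332, [163, 144, 123]), (333, [164, 144, 118])]
330 
green (301, 134, 40, 42)
```

View pics/w2c.png

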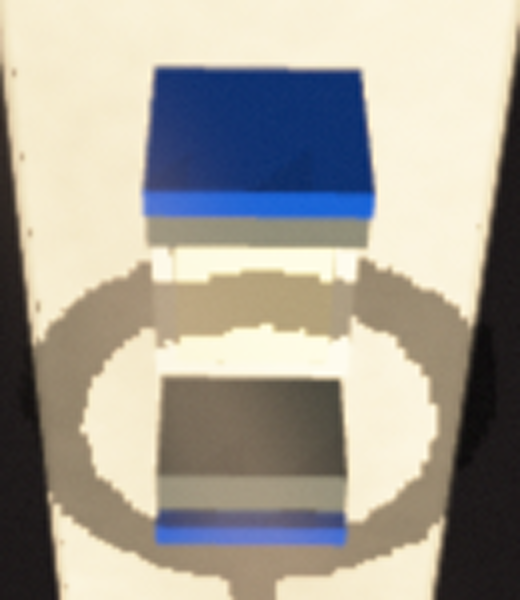

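View pics/w1c.png

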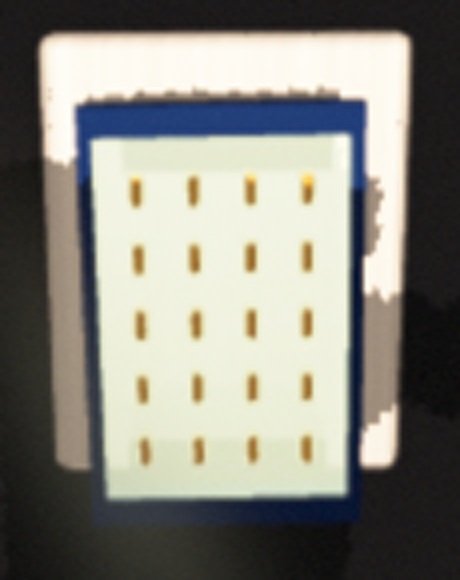

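```bash
python3 - <<'E'
from h import *
import pickle
c,T=pickle.load(open('w2.pkl','rb'));im=c['image'].astype(float)
def cols(row,lo,hi,ch=lambda p:p[:,2]-p[:,0]):
    s=ch(im[row]); thr=0.5*(s[(lo+hi)//2]+s[lo]); 
    k=[i for i in range(lo,hi) if (s[i]-thr)*(s[i+1]-thr)<0]; 
    f=lambda i:i+(thr-s[i])/(s[i+1]-s[i]); return f(k[0]),f(k[-1])
A=cols(246,275,365);B=cols(328,280,355);print(A,B)
pa=[onz(c,u,248.7,.055,T) for u in A];pb=[onz(c,u,326.4,.055,T) for u in B]; pl=onz(c,318,321.9,.05,T)
ma=np.mean(pa,0);mb=np.mean(pb,0)
print('widths',np.linalg.norm(pa[1]-pa[0]),np.linalg.norm(pb[1]-pb[0]),'gap',np.linalg.norm(mb-ma))
print('mid a,b',ma,mb,'centre',(ma+mb)/2,'ledge/stop pt',pl)
d=mb-ma;print('heading',np.arctan2(d[1],d[0])+np.pi/2)
# base edges at z=.012
def edges(row):
    s=im[row].sum(1);k=np.where(s>330)[0];return k
L=[];Rr=[]
for row in (190,205,215,225,235,250,350,360,370):
    k=cols(row,215,410,lambda p:p.sum(1)) ; L.append(onz(c,k[0],row,.012,T)[:2]);Rr.append(onz(c,k[1],row,.012,T)[:2])
for E in (L,Rr):
    vx,vy,x0,y0=cv2.fitLine(np.array(E,np.float32),cv2.DIST_HUBER,0,.01,.01).ravel(); 
    if vy>0: vx,vy=-vx,-vy
    print('edge',np.arctan2(vy,vx)+np.pi/2, x0,y0, 'x at y=-.124',x0+vx/vy*(-.124-y0))
g=[320.5,154.5]; 
for z in (.03,.035,.04): 
  a=onz(c,g[0]+.3,g[1],z,T);l=onz(c,301,g[1],z,T);r=onz(c,341,g[1],z,T);print('switch',z,a,np.linalg.norm(l-r),np.linalg.norm((a-(ma+mb)/2)[:2]))
# top-camera check of switch height
t=pickle.load(open('top0.pkl','rb'))[0];h=cv2.cvtColor(t['image'],cv2.COLOR_RGB2HSV)
gm=((h[...,0]>50)&(h[...,0]<85)&(h[...,1]>120)).astype(np.uint8);M=cv2.moments(gm,True);u,v=M['m10']/M['m00'],M['m01']/M['m00'];print(u,v)
for z in (.03,.035,.04): print(onz(t,u,v,z))
c,T=pickle.load(open('w1.pkl','rb'))
q=[onz(c,265+a/4,150+b/4,.056,T) for a,b in [(90,140),(350,135),(348,497),(105,498)]]
print('glass',np.mean(q,0),[np.linalg.norm(q[i]-q[i-1]) for i in range(4)])
m=(q[2]+q[3]-q[0]-q[1]);print(np.arctan2(m[1],m[0])+np.pi/2)
# lamp ring check in scene cam
E
```

```text
(np.float64(290.73214285714283), np.float64(348.1923076923077)) (np.float64(293.185), np.float64(341.43975903614455))
widths 0.04370109706531197 0.04438619780299664 gap 0.09214912136869488
mid a,b [ 0.5884752  -0.07773055  0.055     ] [ 0.5802219  -0.16950933  0.055     ] centre [ 0.58434855 -0.12361994  0.055     ] ledge/stop pt [ 0.58088493 -0.16928178  0.05      ]
heading -0.08968480971285286
edge -0.19195497 0.5393671 -0.14706083 x at y=-.124 0.5438489
edge -0.08491385 0.63647556 -0.15410249 x at y=-.124 0.63903785
switch 0.03 [ 0.59398441 -0.01292726  0.03      ] 0.02812244841566156 0.11111128634010019
switch 0.035 [ 0.59409135 -0.01066878  0.035     ] 0.027526631543387983 0.11337056954194702
switch 0.04 [ 0.59419828 -0.0084103   0.04      ] 0.02693081467111452 0.11562992037435606
362.04545454545456 244.87878787878788
[ 0.59338603 -0.01469454  0.03      ]
[ 0.59306572 -0.01434923  0.035     ]
[ 0.5927454  -0.01400391  0.04      ]
glass [0.58712137 0.18967242 0.056     ] [np.float64(0.0717741719247721), np.float64(0.04803268727078757), np.float64(0.07247682550192873), np.float64(0.04871608365667187)]
0.30331429932391796
```

Measurements agree with the description:

| Item | Measured | Given |
|---|---|---|
| Plate rectangle | 52–54 x 84 mm | 54 x 84 mm |
| Glass | 48 x 72 mm | 48 x 72 mm |
| Stop gap | 92.1 mm | 92 mm |
| Switch to stage | 111 mm | 110 mm |

One stand-edge fit was corrupted by shadow and is ignored. I'll go for the grasp.

```bash
cat >> h.py <<'E'
L40=np.radians(40)
PP=-np.pi/2+.303; PC=np.array([.587,.190])
PS=-np.pi/2-.0885; SC=np.array([.5843,-.1236]); SW=np.array([.5938,-.0138])
def tcp(c,z,psi):
    r=pose(psi,L40); return np.r_[c,z]-.003*r.as_matrix()[:,0], r.as_rotvec()
E
python3 - <<'E'
from h import *
p,r=tcp(PC,.053,PP)
manip.command_gripper(.08,30)
manip.move_to(p+[0,0,.12],r)
manip.servo_line(p+[0,0,.03],rate=.12)
wcam('w3')
print(manip.get_time(),manip.get_position()-p,manip.get_contact_force())
E
```

```text
5.3583 [0.00054239 0.0002606  0.03078091] [ 0.07293458 -0.32065552 -0.06440902]
```

View pics/w3.png

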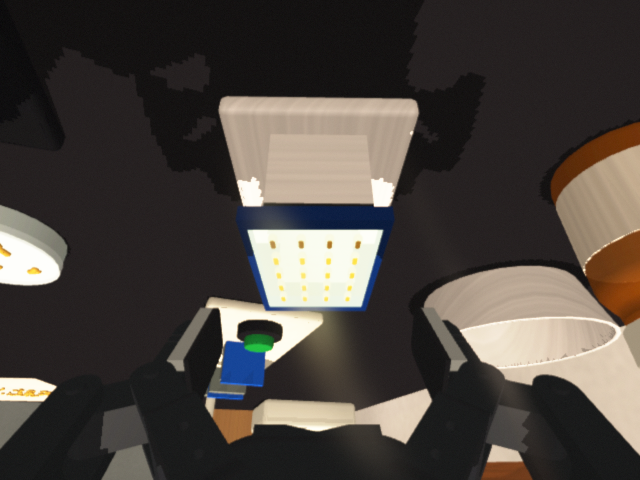

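w3: the plate is centred between the pads (columns about 317 vs 314). Descending and gripping.

```bash
python3 - <<'E'
from h import *
p,r=tcp(PC,.053,PP)
manip.servo_line(p,r,rate=.06)
print(manip.get_position()-p,manip.get_contact_force()); wcam('w4a')
manip.command_gripper(.05,30)
print(manip.get_width(),manip.get_contact_force())
manip.hold(.2); wcam('w4')
print(manip.get_time(),manip.get_position()-p,manip.get_contact_force())
E
python3 -c "
import cv2,numpy as np
a=cv2.imread('pics/w4a.png');b=cv2.imread('pics/w4.png');cv2.imwrite('pics/w4p.png',np.hstack([a[140:460,120:520],b[140:460,120:520]]))"
```

```text
[-5.74850760e-05 -7.78893671e-05 -2.85371740e-04] [1.09216889 0.43254765 0.0977992 ]
0.05348230125703314 [-2.08936253  0.40327149  1.52499493]
6.6583 [0.00019957 0.00016474 0.00042983] [-1.02421851  1.26030227  6.42169634]
```

View pics/w4p.png

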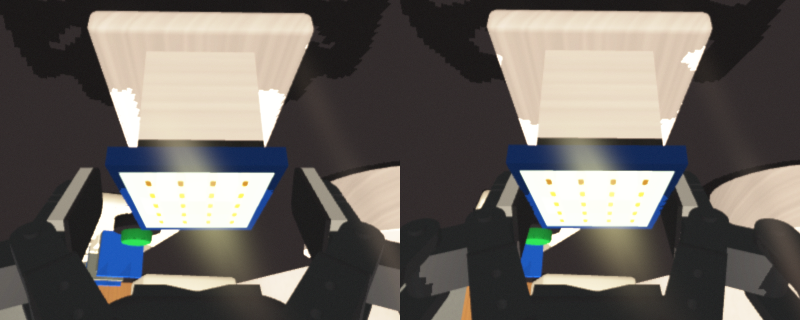

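Gripped at 53.5 mm, mid-length. I'll lift slowly, then measure the plate in the hand.

```bash
python3 - <<'E'
from h import *
p,r=tcp(PC,.053,PP)
manip.servo_line(p+[0,0,.08],rate=.06)
manip.hold(.3)
c,T=wcam('w5')
print(manip.get_time(),manip.get_width(),manip.get_contact_force(),manip.get_position()-p)
E
```

```text
8.4917 0.05320045243341376 [-0.29700414  0.52473316 -0.8297281 ] [-5.20924988e-05 -1.76836296e-05  7.98610926e-02]
```

View pics/w5.png

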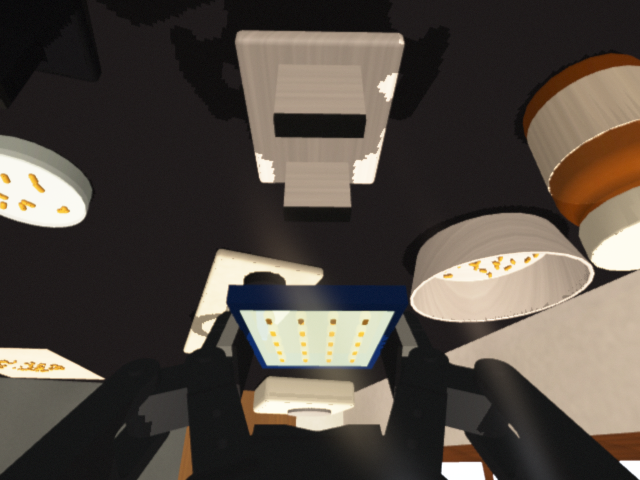

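```bash
python3 - <<'E'
from h import *
import pickle
for n,z in (('w4',.056),('w5',.136)):
    c,T=pickle.load(open(n+'.pkl','rb'));im=c['image'].astype(float)
    # bright glass area mask limited
    col=im[:,319]; g=col.sum(1)
    rows=[v+(300-g[v])/(g[v+1]-g[v]) for v in range(276,375) if (g[v]-300)*(g[v+1]-300)<0]
    print(n,np.round(rows,2), [(v,im[v,319].astype(int).tolist()) for v in (280,284,286,290,304,306,308,310,312)])
    a=cv2.resize(c['image'][275:380,215:420],None,fx=3.8,fy=3.8,interpolation=cv2.INTER_CUBIC);save(n+'c',a)
E
python3 -c "
import cv2,numpy as np
a=cv2.imread('pics/w4c.png');b=cv2.imread('pics/w5c.png');a=a[:300];b=b[:300];cv2.imwrite('pics/w45.png',np.vstack([cv2.resize(a,(779,300)),cv2.resize(b,(779,300))]))"
```

```text
w4 [278.54 286.09] [(280, [87, 83, 67]), (284, [94, 91, 75]), (286, [92, 98, 109]), (290, [104, 109, 115]), (304, [141, 142, 128]), (306, [147, 149, 131]), (308, [149, 152, 132]), (310, [193, 199, 176]), (312, [255, 255, 251])]
w5 [281.06 309.67 366.86] [(280, [191, 173, 143]), (284, [52, 49, 48]), (286, [48, 51, 65]), (290, [54, 57, 69]), (304, [71, 71, 73]), (306, [74, 75, 74]), (308, [78, 78, 78]), (310, [109, 113, 107]), (312, [218, 224, 194])]
```

View pics/w45.png

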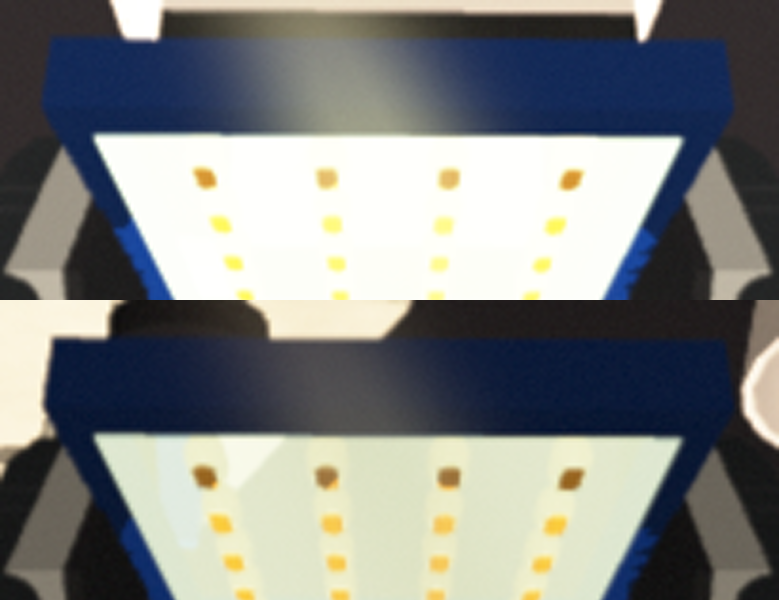

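No slip or tilt on lifting: w4 and w5 match to the pixel. I'll check the plate's lengthwise offset in the tool.

```bash
python3 - <<'E'
from h import *
import pickle
c,T=pickle.load(open('w5.pkl','rb'))
p,r=tcp(PC,.053,PP);X=np.array([np.cos(PP),np.sin(PP)]);Y=np.array([-X[1],X[0]])
# glass corners (crop /3.8 + offsets), z=.136
for u,v in [(93,434-300),(684,437-300)]:
    q=onz(c,215+(u+.5)/3.8-.5,275+(v+.5)/3.8-.5,.136,T)[:2]-PC;print('expect -36,+-24:',1000*q@X,1000*q@Y)
q=onz(c,319,366.9,.136,T)[:2]-PC;print('expect +36:',1000*q@X)
q=onz(c,319,366.9,.136,T);
p2,r2=tcp(SC,.053,PS)
for z in (.15,.08,.053):
    for d in (0,-.1): 
        X=np.r_[np.cos(PS),np.sin(PS),0]; s=manip.solve_ik(p2+d*X+[0,0,z-.053],r2);print(z,d,None if s is None else np.round(s,2))
E
```

```text
expect -36,+-24: -38.26044121772422 -23.1809589382578
expect -36,+-24: -37.85931199740153 24.150834418149635
expect +36: 36.41076148573354
0.15 0 [ 0.07  0.62  1.77 -0.81  1.06  0.68]
0.15 -0.1 [ 0.23  0.65  1.71 -0.73  1.17  0.75]
0.08 0 [ 0.07  0.73  1.77 -0.86  0.99  0.79]
0.08 -0.1 [ 0.23  0.75  1.71 -0.76  1.08  0.83]
0.053 0 [ 0.07  0.78  1.77 -0.89  0.96  0.83]
0.053 -0.1 [ 0.23  0.8   1.71 -0.78  1.05  0.86]
```

```bash
python3 - <<'E'
from h import *
X=np.r_[np.cos(PS),np.sin(PS),0]
p,r=tcp(SC,.053,PS)
manip.servo_line(p-.1*X+[0,0,.06],r,rate=.15)
manip.servo_line(p-.06*X+[0,0,.018],r,rate=.1)
manip.servo_line(p+[0,0,.016],r,rate=.06)
manip.hold(.2)
wcam('w6'); 
import pickle
t=manip.camera('scene');save('s6',t['image']);pickle.dump(t,open('s6.pkl','wb'))
t=manip.camera('top');save('t6',t['image']);pickle.dump(t,open('t6.pkl','wb'))
print(manip.get_time(),manip.get_width(),manip.get_contact_force(),manip.get_position()-p)
im=t['image'];b=cv2.resize(im[205:295,340:530],None,fx=4,fy=4,interpolation=cv2.INTER_CUBIC);save('t6c',b)
E
```

```text
12.3083 0.05344687143475028 [ 0.76393427  0.26557102 -0.89157843] [7.87131125e-05 1.95711342e-04 1.60145768e-02]
```

View pics/w6.png

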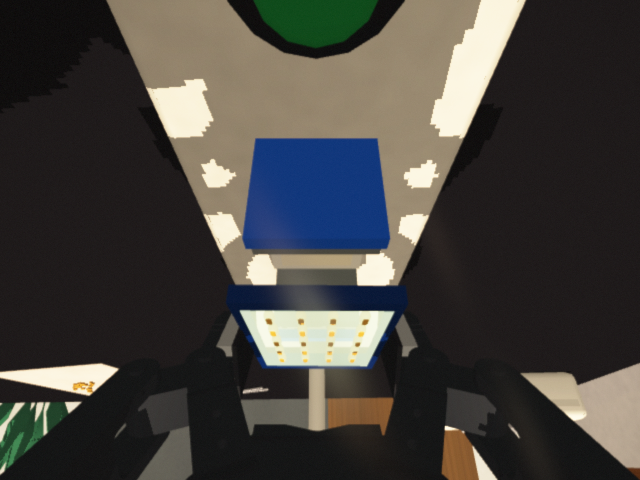

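View pics/s6.png

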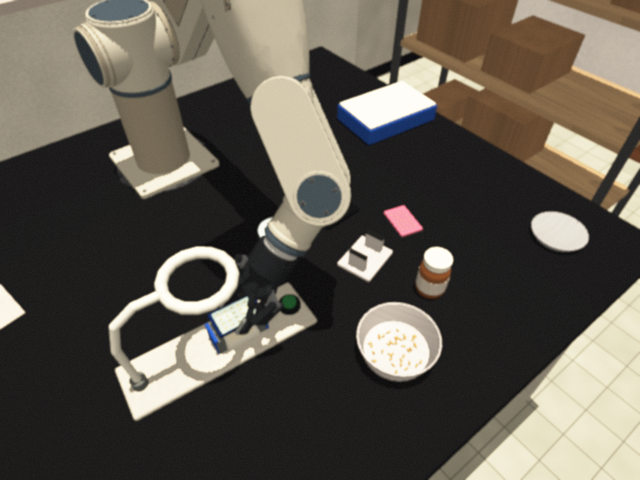

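View pics/t6c.png

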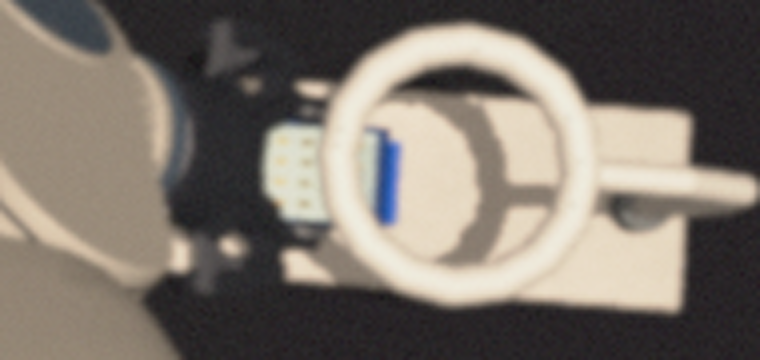

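w6: the plate is level behind the -x stop (rows 139–249), with its end face at rows 286–307. The top view shows its +x end at crop column ~386 beside the +x stop. Checking numbers before lowering.

```bash
python3 - <<'E'
from h import *
import pickle
c,T=pickle.load(open('w6.pkl','rb'));im=c['image']
X=np.r_[np.cos(PS),np.sin(PS)];Y=np.array([-X[1],X[0]])
a=cv2.resize(im[230:370,215:420],None,fx=3.8,fy=3.8,interpolation=cv2.INTER_CUBIC);save('w6c',a)
for n,u,v,z in [('stop inner top L (-46,-22)',243.5,248.7,.055),('stop R(-46,22)',389,248.7,.055),('plate end top edge glass L(-36,-24)',215+93/3.8,310.2,.072),('R',215+684/3.8,310.2,.072),('plate end bottom L (-42,-27)',228.6,285.7,.066),('R',406,285.7,.066),('glass +x',319,366.9,.072)]:
    q=onz(c,u,v,z,T)[:2]-SC;print(n,np.round(1000*np.array([q@X,q@Y]),1))
t=pickle.load(open('t6.pkl','rb'))
for n,u,v,z in [('plate +x end (42)',340+387/4,205+150/4,.072),('stop inner(46)',340+384/4,205+210/4,.055),('stop outer',340+400/4,205+180/4,.055)]:
    q=onz(t,u,v,z)[:2]-SC;print(n,np.round(1000*np.array([q@X,q@Y]),1))
E
```

```text
stop inner top L (-46,-22) [-46.1 -22.6]
stop R(-46,22) [-46.3  22.7]
plate end top edge glass L(-36,-24) [-37.9 -23.4]
R [-38.1  24.2]
plate end bottom L (-42,-27) [-42.6 -26.5]
R [-42.8  27.3]
glass +x [37.1  1.5]
plate +x end (42) [42.6 14.1]
stop inner(46) [ 46.7 -16.3]
stop outer [54.1  0.3]
```

View pics/w6c.png

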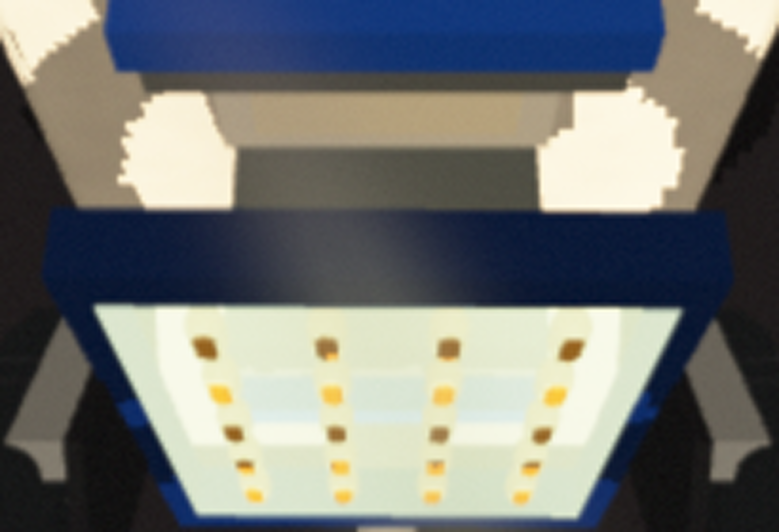

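All within 1 mm of centred. Lowering in small steps until contact shows in the force reading.

```bash
python3 - <<'E'
from h import *
p,r=tcp(SC,.053,PS)
manip.servo_line(p+[0,0,.004],r,rate=.03)
manip.hold(.15);f0=manip.get_contact_force();print(f0)
z=.004
while z>-.003:
    z-=.0007; manip.servo_line(p+[0,0,z],r,rate=.01); manip.hold(.05)
    f=manip.get_contact_force()-f0;print(round(z,4),np.round(f,2),round(manip.get_position()[2]-p[2],4))
    if f[2]>2: break
print(manip.get_time(),manip.get_width()); wcam('w7')
E
```

```text
[-0.40998212  0.872108   -1.07494308]
0.0033 [ 0.3  -0.54  0.1 ] 0.0034
0.0026 [ 0.02 -0.69 -0.56] 0.0025
0.0019 [ 1.17 -1.32  0.67] 0.0019
0.0012 [ 0.58 -1.13  0.61] 0.0012
0.0005 [ 1.06 -1.34  0.44] 0.0005
-0.0002 [-0.52  0.83  6.61] 0.0004
14.8083 0.05310304952652204
```

View pics/w7.png

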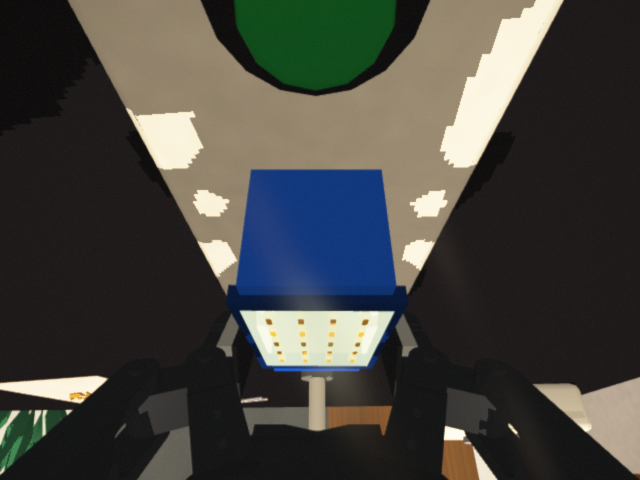

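Contact at the expected height. Releasing gradually, then backing out along the lean.

```bash
python3 - <<'E'
from h import *
for w in (.056,.062,.08):
    manip.command_gripper(w,20)
print(manip.get_width(),manip.get_contact_force())
a=R.from_rotvec(manip.get_ee_rot()).as_matrix()[:,0]
p=manip.get_position()
manip.servo_line(p-.12*a,rate=.1)
manip.hold(.1);c,T=wcam('w8');print(manip.get_time(),manip.get_contact_force(),manip.get_position())
E
```

```text
0.07970791104287579 [-0.07941115  1.27089812  0.04994661]
17.1333 [0.58004613 0.10694997 0.02500933] [ 0.59094205 -0.04525507  0.14651342]
```

View pics/w8.png

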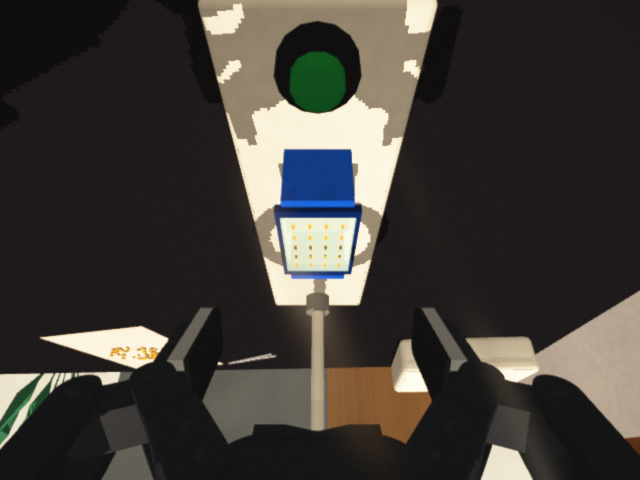

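w8: the plate lies between the stops, framed by ledges, at (317,243). A steeper view will verify it before pressing the switch.

```bash
python3 - <<'E'
from h import *
manip.move_to([.59,-.024,.18],pose(PS,np.radians(20)).as_rotvec()); 
manip.command_gripper(0.0,30); manip.hold(.1)
c,T=wcam('w9');im=c['image']
a=cv2.resize(im[195:345,255:385],None,fx=4,fy=4,interpolation=cv2.INTER_CUBIC);save('w9c',a)
print(manip.get_time(),manip.get_width(),manip.get_contact_force())
m=(im.astype(int).min(2)>150).astype(np.uint8)
h=cv2.cvtColor(im,cv2.COLOR_RGB2HSV)
X=np.r_[np.cos(PS),np.sin(PS)];Y=np.array([-X[1],X[0]])
b=((h[...,0]>105)&(h[...,0]<130)&(h[...,1]>110)).astype(np.uint8)
for col in (310,320,330): print(col,[v for v in range(200,345) if b[v,col]!=b[v-1,col]])
for row in (265,280,295): print(row,[u for u in range(270,370) if b[row,u]!=b[row,u-1]])
E
```

```text
18.4333 0.00016503679220507576 [0.97646758 0.27972679 0.18485867]
310 [211, 250, 253, 258]
320 [211, 258]
330 [211, 258]
265 [352, 355]
280 [351, 353]
295 [351, 352]
```

View pics/w9c.png

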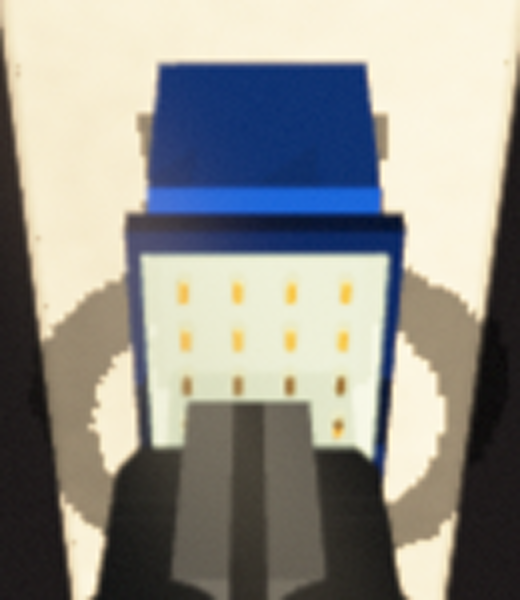

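View pics/w9.png

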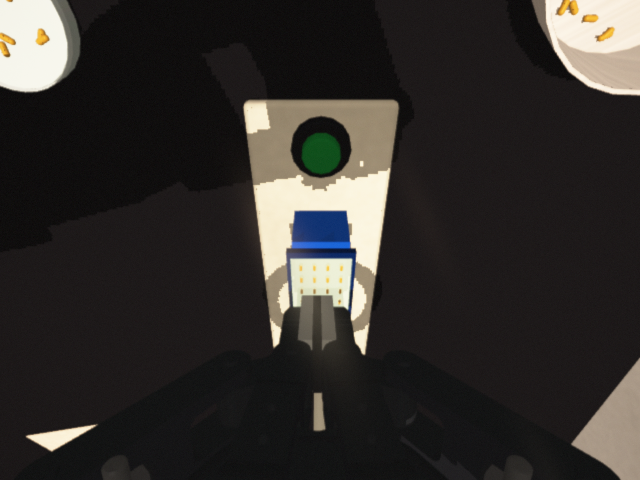

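```bash
python3 - <<'E'
from h import *
import pickle
c,T=pickle.load(open('w9.pkl','rb'))
X=np.r_[np.cos(PS),np.sin(PS)];Y=np.array([-X[1],X[0]])
for n,u,v,z in [('glass L(-36,-24)',255+140/4,195+254/4,.056),('glass R(-36,24)',255+390/4,195+254/4,.056),('stopL(-46,-22)',255+147/4,248.7,.055),('stopR',255+382/4,248.7,.055)]:
    q=onz(c,u-.4,v-.4,z,T)[:2]-SC;print(n,np.round(1000*np.array([q@X,q@Y]),1))
r=pose(PS,0).as_rotvec()
manip.move_to([*SW,.12],r)
manip.servo_line([*SW,.065],r,rate=.08)
manip.hold(.1);f0=manip.get_contact_force();z=.065;zc=None
while z>.038:
    z-=.0015 if zc is None else .001
    manip.servo_line([*SW,z],r,rate=.03); f=(manip.get_contact_force()-f0)[2]
    print(round(z,4),round(f,2),round(manip.get_position()[2],4))
    if f>1.5 and zc is None: zc=z
    if f>14: break
manip.hold(.15)
print(manip.get_contact_force()-f0,manip.get_position(),zc)
t=manip.camera('scene');save('s10',t['image'])
manip.servo_line([*SW,.12],r,rate=.1)
print(manip.get_time(),manip.get_contact_force()-f0)
E
```

```text
glass L(-36,-24) [-36.4 -24. ]
glass R(-36,24) [-36.5  24.4]
stopL(-46,-22) [-45.4 -22.3]
stopR [-45.4  22.4]
0.0635 -0.07 0.0637
0.062 0.86 0.0619
0.0605 1.2 0.0603
0.059 0.3 0.0589
0.0575 0.66 0.0574
0.056 0.88 0.0561
0.0545 2.12 0.0546
0.0535 3.1 0.0536
0.0525 4.42 0.0526
0.0515 4.33 0.0516
0.0505 4.05 0.0506
0.0495 9.14 0.05
0.0485 18.01 0.0498
[-3.37004837  1.11437464 18.19214207] [ 0.5940459  -0.01379272  0.0498412 ] 0.05449999999999999
24.1583 [ 1.00811876  1.38772543 -0.46472278]
```

The switch went from contact at ~0.056 to a hard stop at 0.0498, which is the full 6 mm at about 5 N. Final look from clear of everything.

```bash
python3 - <<'E'
from h import *
manip.move_to([.59,-.0,.2],pose(PS,np.radians(20)).as_rotvec()); manip.hold(.2)
wcam('w11');t=manip.camera('top');save('t11',t['image'])
import pickle;h=lambda i:((lambda q:((q[...,0]>50)&(q[...,0]<85)&(q[...,1]>120)).sum())(cv2.cvtColor(i,cv2.COLOR_RGB2HSV)))
t0=pickle.load(open('top0.pkl','rb'))[0]['image']
print(manip.get_time(),manip.get_contact_force())
for n,(u,v) in dict(pan=(315,157),dish=(320,331),jar=(240,182)).items():
    d=cv2.absdiff(t0[v-45:v+45,u-45:u+45],t['image'][v-45:v+45,u-45:u+45]);print(n,(d.max(2)>40).sum())
E
```

```text
24.925 [ 0.71292367  0.16140082 -0.01593376]
pan 1147
dish 8010
jar 1131
```

View pics/w11.png

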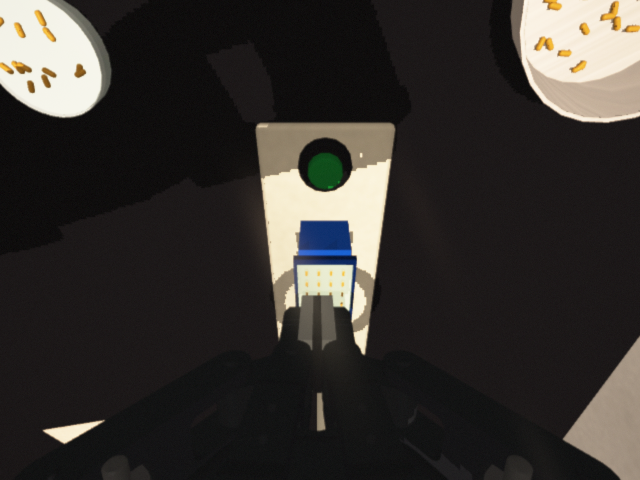

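View pics/t11.png

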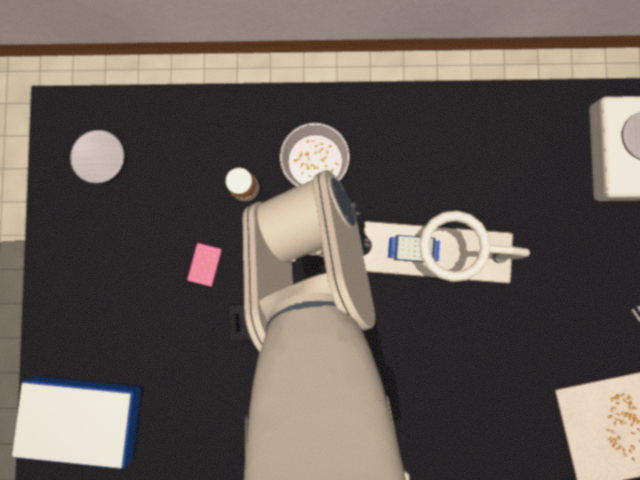

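The plate lies between the stops, the switch is up, and the pan (315,157) and jar (240,181) are at their old pixels. The image differences in those crops come from the arm's occlusion. Handing in.

```bash
python3 -c "
from rig import manip
manip.hold(.2);manip.sign_off();print(manip.get_time())"
```

```text
the job is handed in; nothing more can be done
the job is handed in; nothing more can be done
```

The glass plate is lying on the stage and the green switch has been pressed and released. I handed the job in at about 25 s; no verdict was reported. I gripped the plate by its long edges at 40° lean, with no sign of slip on lifting. I lowered it until contact at the expected height, let go, and backed out along the lean.

**Last checks:**
- **Plate:** on the stage it measured within about 1 mm of centre along and across, and square to the stops. The +x end was partly hidden by the fingers in the last close view, but the final top view shows the plate between both stops.
- **Switch:** contact came at about 56 mm TCP height and the hard stop at 49.8 mm, so about 6 mm of travel. It took about 4–5 N along the way and 18 N at the stop. I judged it up again only from the last picture.
- **Lamp:** no bump showed in the force readings taken along the way.
- **Pan and jar:** both are at their starting pixels in the last top view.
- **Dish:** it was behind the arm in that top view, so I saw it only in the wrist picture, upright but with its position not measured.

**Disagreements:** one stand-edge fit was spoiled by shadow and I left it out. The oblique view of the plate in the hand read the glass about 2 mm too long, which I took as camera calibration error.

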